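# Lock the connector shutter of a test console and take out the key

### The arm

A 6-joint arm with a two-finger parallel gripper is mounted at the origin on the work surface. World frame = base frame: x ahead of the robot, y to its left, z up, the work surface at z = 0. Lengths are in m, angles in rad, forces in N, time in s.
With the tool pointing down it reaches from about 0.4 to 0.825 m from the base axis. Payload 7 kg.
Tool frame: the origin (TCP) lies between the finger pads; the fingertips stand 22 mm ahead of it and the grasp point (between the pads) lies 3 mm ahead of it; z points along the fingers, y is the direction in which the jaws open and shut (so a half turn about z gives the same grasp; the last joint's range is limited). The gripper opens to 88 mm and grips with 3 to 60 N. Pads are 19 mm wide; open, the fingers measure 130 mm over their backs; the gripper's body (78 mm by 193 mm) begins 47 mm behind the grasp point.
Start: joints at [1.405, 0.359, 0.012, 0, -1.224, -0.288], TCP at [0.296, 0.607, 0.249] pointing down, gripper open.
Joint ranges: [-3.07, 3.07], [-1.43, 2.12], [-1.02, 1.25], [-3.03, 1.67], [-3.05, -0], [-3.03, 3.03]. Speed limits (rad/s): [2.39, 2.39, 3.01, 3.14, 3.14, 3.14].

### API

Orientations are given as [roll, pitch, yaw] about the fixed x, y, z axes, in that order (R = Rz(yaw) Ry(pitch) Rx(roll)).
In Python, from station import * gives the robot as it stands. The module is installed in compiled form; this text tells all that it offers.
- The arm moves only by the tool move_arm, never from a script. Its argument "rows" is a list of rows, each an object with "delta_rot": the turn, a rotation vector about the world's x, y, z in degrees, a list of three; "delta_pos": the shift along the world's x, y, z in cm, a list of three; "hand": the finger opening in cm, from 0 to 8.76. A call has exactly 10 rows; each row shifts and turns the commanded pose from where the row before left it; what a row does not reach is not made up. A row lasts 1/10 s, in which the tool goes at most 50 mm and 8.59 degrees, less where a joint would pass 70% of its speed; a pose out of reach is approached as far as the arm can. A call is refused whole if a number of a shift passes 5 or a number of a turn 8.59, either way. A call with a gripper value outside its range is refused whole. The fingers move at their own pace and stop on an object; "force" is the grip in N (left out, the last holds). Time passes only in rows, so rows that do not move let the fingers close, or fill a call up. It gives the time, the measured TCP pose, the force and the opening at its end, in the units of the state.
- get_state(): the state, without advancing time (a new reading comes with each control period).
- grab_frame(name): name is "side" or "top" or "wrist"; returns the picture (420x560x3 uint8, blue, green, red); there is no depth.
- camera_info(name): a dict with "camera_matrix" (3x3 intrinsics, pixels), "dist" ([k1, k2, p1, p2, k3] as OpenCV has them; the pictures are not rectified), "world_from_camera" (4x4, takes a point from camera to world coordinates); the wrist camera has in their place "T_tool_cam" (4x4, takes a point from camera to tool coordinates, whose origin is the TCP and whose axes are the flange's). Camera axes: x right, y down, z forward; pixel columns grow to the right and rows downward; lengths in m; the calibration is good to about 2 mm. A picture is of the moment at which its call begins: read the wrist's pose just before it. camera_info takes no time and is no camera call.
- job_done(): hands the job in, once; it reports no verdict.
The state is a dict: "t": time; "q": joint angles; "qd": joint speeds; "joint_efforts": joint torques, N m; "eef_pos": TCP position; "ee_rot": TCP orientation; "force": force on the tool from outside, world axes, zero at the start; "moment": the same for the moment, N m; "width": finger opening in m.
Only numpy, scipy, OpenCV 4.12 (cv2) and the standard library are available. Lean on these libraries where they do the work, as an engineer would, in place of code of your own. Each camera call takes 0.05 s, during which the arm holds its last target.

### The job

Lock up the test console: turn the key clockwise to its stop so that the cam swings out of the way, push the sliding shutter fully closed over the connectors by its rib, then turn the key back to where it started, so that the cam bars the shutter again. Draw the key out of the lock and leave it in the open black tray. Leave the other things on the table and the console where they are.

Things in the scene. Friction and masses are not known exactly. Their poses are not given: they have to be found in the camera images.
- console: White console fixed to the table, 220 (x) x 300 (y) x 70 mm high, top level. Origin: centre of its underside; x away from the row of controls on its front, y along the shutter's travel. Its flat top (the deck) is 70 mm above its origin. Everything on it is given in this frame. Two low rails (10 mm high) run along y at x = -76 and +16 mm; the connectors lie between them at y = -45 to -140 mm.
- lock_face (a point): Centre of the upper face of the lock's square steel keyway plate (48 x 48 mm), on the lock's upright axis; console frame (55, 0, 98) mm, axes as the console's. The plate is 12 mm thick, with a round hole and one slot that runs from the hole towards console -x.
- cylinder (a joint): Angle of the lock's cylinder, which carries the cam (rad): 0 as found, growing clockwise seen from above, with stops at 0 and 1.2; it stays where it is left (about 0.06 N m of friction). Only when the shutter is fully closed can it come back from the far stop to 0.
- cam_tip (a point): End of the cam, a flat steel tongue under the keyway plate that turns with the cylinder: 14 mm wide, end 43 mm from the lock's axis, 10 to 16 mm above the deck. At angle 0 it points to console -x, into the way of the end of the rib; from 0.95 on it is clear of the rib, near console +y. With the shutter closed and the cam back at 0, it stands 4 mm behind the rib (its +y side).
- key: Steel key, upright in the lock at the start, 65 mm long. Origin: centre of its foot, z up the shank. Shank 12 mm thick; at the foot a lug 6 mm wide, 9 mm high reaches 15 mm to the key's -x. From 27 to 65 mm up is the flat bow, 36 mm wide along x, 9 mm thick along y. In the lock the foot is 24 mm below lock_face (bow 3 to 41 mm above it); axes at the start as the console's.
- key_mid (a point): Middle of the key, 33 mm up its axis. The key (about 90 g) turns with the cylinder, with 0.06 rad of play. Its lug passes the keyway plate only within about 0.15 rad of cylinder angle 0: there the key is lifted straight up (25 mm clears the plate); elsewhere it is held in.
- shutter (a joint): Opening of the sliding shutter (m): 0 fully closed against its stop (at console -y), up to 0.10 open; it starts 0.068 to 0.095 open. About 2.5 N of friction; it stays where it is left. Closing moves it to console -y.
- rib (a point): Centre of the upper edge of the rib, the upright bar across the shutter near its +y end, by which it is pushed; axes as the console's. The rib is 92 mm long in x, 14 mm thick in y, its top is 36 mm above the deck; the shutter's plate behind and before it is 8 mm above the deck. When closed the point is at console (-24, -18, 106) mm.
- tray: Open black tray fixed to the table, outside 170 (x) x 130 (y) x 26 mm high, walls and floor 4 to 5 mm thick. Origin: centre of its underside. It stands left or right of the console.
- plate: Bystander: aluminium plate with a grid of holes, 170 x 130 x 12 mm, on the other side of the console from the tray; origin centre of underside.
- cap: Bystander: round metal dust cap, 34 mm wide, 22 mm high, on the deck near console (80, -115) mm; origin centre of underside.
- adapter: Bystander: adapter with a square 30 mm foot, 26 mm high, on the deck near console (80, 115) mm; origin centre of underside.
- bottle: Bystander: white bottle, 60 mm wide, 150 mm high, standing at the back left; origin centre of underside.
- jar: Bystander: clear jar, 64 mm wide, 60 mm high, behind the console; origin centre of underside.
- driver: Bystander: screwdriver lying at the back right.
- wrench: Bystander: wrench lying at the far right, beyond the tray or plate.
- tape: Bystander: amber ring (tape core), 84 mm wide, 20 mm high, behind the console on the left; origin centre of underside.
There are look-alikes about, which are no part of the job. Several things have the shape of the tray; the one meant has the colours described above.

How it is judged:
On the way, in this order (a step that is already met when the one before it is completed fails the run):
1. the key has turned the cylinder clockwise to its stop (beyond 1.0 rad) (value of joint cylinder above 1 rad), for 0.1 s.
2. the shutter is fully closed (within 5 mm) while the cam is still turned away (beyond 0.8 rad) (value of joint shutter below 0.005 m and value of joint cylinder above 0.8 rad), for 0.1 s.
3. the cylinder is turned back (below 0.2 rad) behind the closed shutter (value of joint shutter below 0.005 m and value of joint cylinder below 0.2 rad), for 0.1 s.
At the end, for the whole second after the job is handed in: The shutter is closed within 5 mm, the cylinder is back within 0.2 rad of 0 with its cam behind the rib, and the key lies or stands at rest in the tray: its middle inside the tray's outline and less than 50 mm above the table (all of step 3 and x of key_mid in the frame of tray between -0.085 and 0.085 m and y of key_mid in the frame of tray between -0.065 and 0.065 m and height (world z) of key_mid below 0.05 m and linear speed of key below 0.03 m/s); the robot touches nothing.
It fails at once if a bystander is moved by more than 40 mm (distance of any of plate, cap, adapter, bottle, jar, driver, wrench, tape from where it was at the start of the episode above 0.04 m).
It also fails if it takes over 72 s, if anything falls off the work surface, if the arm or the gripper's body presses on something with over 40 N, if the wrist force passes 120 N, or if a joint passes its speed limit or range.

## Working session

There is one attempt and no reset: what is moved stays moved. The work goes in short steps, Python scripts to look and compute and a tool call to move; the robot and the scene stay as the last step left them, time stands still between calls to the robot, and variables do not carry over. Pictures are saved under pics/ and viewed, and the job is handed in when it is done.

Besides the shell and the picture viewer there is one more tool, called after "Request:" as name(argument=value, ...) on one line, values as JSON. move_arm: Moves the arm, as the interface text tells. Its arguments: {"type":"object","properties":{"rows":{"type":"array"},"force":{"type":"number"}},"required":["rows"]}

```bash
mkdir -p pics; python3 - <<'E'
from station import *
import cv2
for n in ("side","top","wrist"):
    i=camera_info(n); print(n,{k:(v.tolist() if hasattr(v,'tolist') else v) for k,v in i.items()})
s=get_state(); print(s)
for n in ("side","top","wrist"):
    cv2.imwrite(f"pics/a_{n}.png",grab_frame(n))
E
```

```text
side {'camera_matrix': [[522.5262069480474, 0.0, 286.256738109734], [0.0, 522.5262069480474, 207.3123352170768], [0.0, 0.0, 1.0]], 'dist': [0.025208220656883766, 0.0, 0.0, 0.0, 0.0], 'world_from_camera': [[0.7086580438487675, -0.5599890666036437, 0.4292039400714049, -0.07997097859045689], [-0.7053944299931043, -0.5494683630239876, 0.4477758548319046, -0.7254000780991209], [-0.014915596640486332, -0.6200780300253503, -0.7843983437366112, 1.1936581374003314], [0.0, 0.0, 0.0, 1.0]]}
top {'camera_matrix': [[391.2875950907465, 0.0, 273.53202302080336], [0.0, 391.2875950907465, 214.10527820953592], [0.0, 0.0, 1.0]], 'dist': [-0.09920259879143485, 0.0, 0.0, 0.0, 0.0], 'world_from_camera': [[0.017073736943140388, -0.9940336420818804, 0.10772931781195207, 0.36291782504042075], [-0.9998347516139412, -0.01630141826716942, 0.008045696213958967, -0.08703857679345499], [-0.006241552041356594, -0.10784888581673399, -0.9941477057541319, 1.434276677296994], [0.0, 0.0, 0.0, 1.0]]}
wrist {'camera_matrix': [[300.71256886823176, 0.0, 280.5794282839034], [0.0, 300.71256886823176, 212.68828764540763], [0.0
[... 332 characters left out ...]
13653685111290886], [0.0, 0.0, 0.0, 1.0]]}
{'t': 0.0, 'q': array([ 1.40508431e+00,  3.59379925e-01,  1.10966188e-02, -3.60863158e-04,
       -1.22410127e+00, -2.88102757e-01]), 'qd': array([-6.51394720e-06, -9.51348908e-04,  7.29212789e-04,  4.25776361e-04,
       -9.72911873e-04, -3.36205015e-04]), 'joint_efforts': array([-7.61769461e-04, -5.82721603e+01,  2.93061626e+01,  6.99701920e+00,
        6.94390954e-03, -1.63977584e-04]), 'eef_pos': array([0.29573866, 0.6062772 , 0.24764166]), 'ee_rot': array([ 3.13997347e+00, -1.26063692e-04, -4.53937562e-01]), 'force': array([0.55005761, 0.21475523, 0.02153292]), 'moment': array([0.03349281, 0.03525059, 0.01145698]), 'width': 0.08790348025817013}
```

View pics/a_top.png

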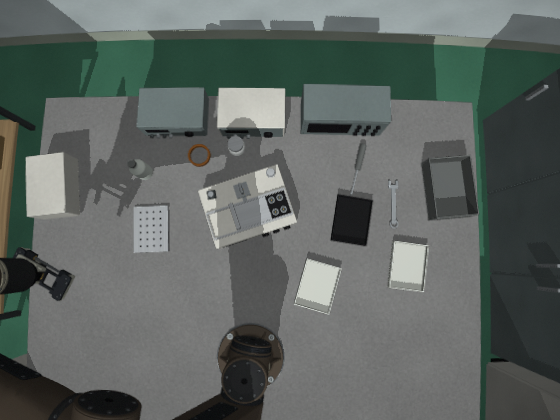

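View pics/a_side.png

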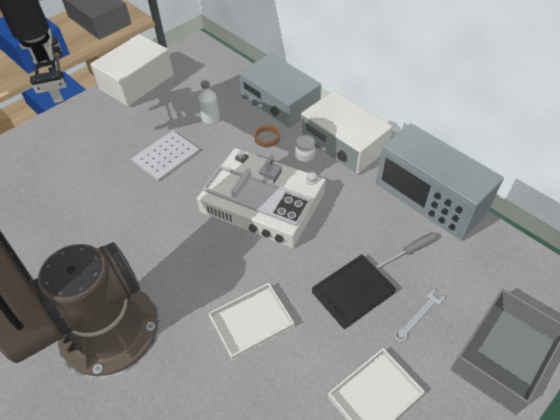

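View pics/a_wrist.png

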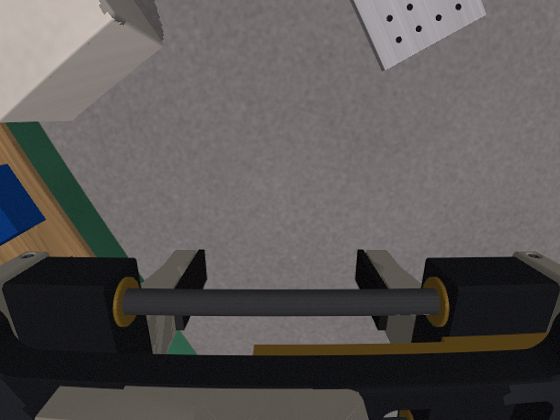

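```bash
cat > h.py <<'E'
import numpy as np, cv2
from station import *
from scipy.spatial.transform import Rotation as Ro
def ray(name,uv,T=None):
    i=camera_info(name); K=np.array(i["camera_matrix"]);d=np.array(i["dist"])
    p=cv2.undistortPoints(np.array([[uv]],float),K,d)[0,0]
    W=np.array(i["world_from_camera"]) if T is None else T@np.array(i["T_tool_cam"])
    return W[:3,3],W[:3,:3]@np.array([p[0],p[1],1.])
def onz(name,uv,z,T=None):
    o,r=ray(name,uv,T); return o+r*(z-o[2])/r[2]
def proj(name,P,T=None):
    i=camera_info(name); K=np.array(i["camera_matrix"]);d=np.array(i["dist"])
    W=np.array(i["world_from_camera"]) if T is None else T@np.array(i["T_tool_cam"])
    V=np.linalg.inv(W); r,_=cv2.Rodrigues(V[:3,:3])
    return cv2.projectPoints(np.atleast_2d(np.array(P,float)),r,V[:3,3],K,d)[0][:,0]
def tool(s):
    T=np.eye(4);T[:3,3]=s["eef_pos"];T[:3,:3]=Ro.from_euler("xyz",s["ee_rot"]).as_matrix();return T
E
python3 - <<'E'
import cv2
im=cv2.imread("pics/a_top.png")
cv2.imwrite("pics/b_top.png",cv2.resize(im[155:260,190:310],None,fx=5.5,fy=5.5,interpolation=cv2.INTER_CUBIC))
im=cv2.imread("pics/a_side.png")
cv2.imwrite("pics/b_side.png",cv2.resize(im[140:250,190:330],None,fx=5.4,fy=5.4,interpolation=cv2.INTER_CUBIC))
E
```

```text
(no output)
```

View pics/b_top.png

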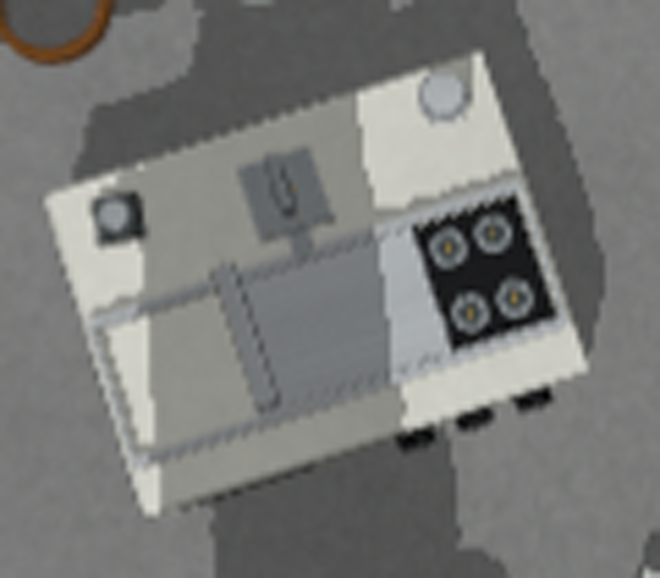

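View pics/b_side.png

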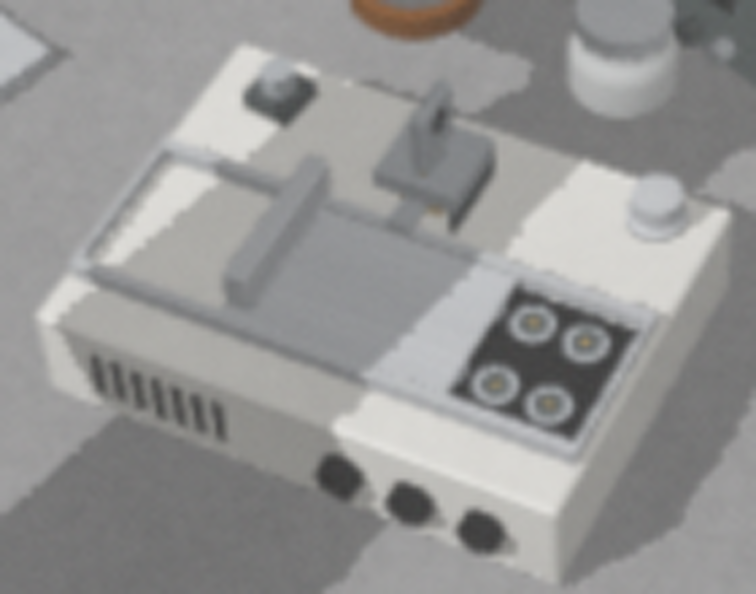

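```bash
python3 - <<'E'
from h import *
C=np.array([[.11,.15],[.11,-.15],[-.11,-.15],[-.11,.15]])
top=[(45,200),(480,52),(588,372),(152,515)]
sid=[(245,43),(730,212),(557,520),(42,318)]
tp=[((x+.5)/5.5-.5+190,(y+.5)/5.5-.5+155) for x,y in top]
sp=[((x+.5)/5.4-.5+190,(y+.5)/5.4-.5+140) for x,y in sid]
def fit(P):
    P=np.array(P);m=P.mean(0);Q=P-m
    th=np.arctan2((C[:,0]*Q[:,1]-C[:,1]*Q[:,0]).sum(),(C*Q).sum())
    R=np.array([[np.cos(th),-np.sin(th)],[np.sin(th),np.cos(th)]])
    print("c",m,"yaw deg",np.degrees(th),"res mm",((P-(m+C@R.T))*1000).round(1).tolist());return m,th
a=fit([onz("top",p,.07)[:2] for p in tp]); b=fit([onz("side",p,.07)[:2] for p in sp])
m=(a[0]+b[0])/2;th=(a[1]+b[1])/2
np.save("con.npy",[*m,th])
R=np.array([[np.cos(th),-np.sin(th)],[np.sin(th),np.cos(th)]])
W=lambda x,y,z:[*(m+R@[x,y]),z]
print("lock",W(.055,0,.098), "mean",m,np.degrees(th))
# measured features
def tc(x,y):return ((x+.5)/5.5-.5+190,(y+.5)/5.5-.5+155)
def sc(x,y):return ((x+.5)/5.4-.5+190,(y+.5)/5.4-.5+140)
inv=lambda P:(R.T@(P[:2]-m)*1000).round(1)
print("lockplate top ctr top/side",inv(onz("top",tc(285,193),.098)))
print("rib ends top",inv(onz("top",tc(224,272),.106)),inv(onz("top",tc(270,406),.106)))
print("rib ends side",inv(onz("side",sc(314,162),.106)),inv(onz("side",sc(236,285),.106)))
# tray
im=cv2.imread("pics/a_top.png");g=im.max(2).astype(np.uint8)
mk=((g<45)*255).astype(np.uint8);mk[:180]=0;mk[260:]=0;mk[:,:320]=0;mk[:,385:]=0
c=max(cv2.findContours(mk,0,2)[0],key=cv2.contourArea)
r=cv2.minAreaRect(c);bp=cv2.boxPoints(r);print("tray",r)
P=np.array([onz("top",p,.02)[:2] for p in bp]);print(P,P.mean(0),np.linalg.norm(np.diff(P,axis=0),axis=1))
im=cv2.imread("pics/a_side.png");g=im.max(2)
mk=((g<50)*255).astype(np.uint8);mk[:245]=0;mk[335:]=0;mk[:,:305]=0;mk[:,405:]=0
c=max(cv2.findContours(mk,0,2)[0],key=cv2.contourArea)
bp=cv2.boxPoints(cv2.minAreaRect(c))
P=np.array([onz("side",p,.02)[:2] for p in bp]);print(P.mean(0),np.linalg.norm(np.diff(P,axis=0),axis=1))
E
```

```text
c [0.53765632 0.01771689] yaw deg 19.697190285068665 res mm [[-1.7, -1.8], [-1.5, 1.6], [-1.2, 3.7], [4.3, -3.6]]
c [0.53417126 0.01288554] yaw deg 19.364429535529 res mm [[0.4, -1.4], [-2.4, 3.1], [-0.8, 1.2], [2.9, -2.9]]
lock [np.float64(0.5877491940278053), np.float64(0.03368846895642295), 0.098] mean [0.53591379 0.01530122] 19.53080991029883
lockplate top ctr top/side [59.   1.6]
rib ends top [22.2 52.9] [-66.6  51.5]
rib ends side [16.8 51. ] [-73.6  47. ]
tray ((351.3005676269531, 219.54623413085938), (35.885498046875, 46.45347595214844), 8.746162414550781)
[[ 0.42617902 -0.2814629 ]
 [ 0.59457287 -0.30714468]
 [ 0.57669813 -0.43798254]
 [ 0.40826806 -0.4105625 ]] [ 0.50142952 -0.35928815] [0.17034096 0.13205321 0.17064743]
[ 0.49289021 -0.42942195] [0.00388343 0.00176316 0.00388052]
```

The candidates in the top view are:
- Black tray at (351,219), black and open.
- Pale trays at (318,284) and (408,266).
- Grey bin at (449,188).

The black one fits the description, and it measures 170 x 131 mm. In the crops, the console's lock and key are at about (241,190) in the top view and the rib is at about (235,217). Next I move the wrist camera over the console.

Request:
move_arm(rows=[{"delta_pos": [1.5,-3.7,0.2],"delta_rot": [0,0,3],"hand": 8.7},{"delta_pos": [1.5,-3.7,0.2],"delta_rot": [0,0,3],"hand": 8.7},{"delta_pos": [1.5,-3.7,0.2],"delta_rot": [0,0,3],"hand": 8.7},{"delta_pos": [1.5,-3.7,0.2],"delta_rot": [0,0,3],"hand": 8.7},{"delta_pos": [1.5,-3.7,0.2],"delta_rot": [0,0,3],"hand": 8.7},{"delta_pos": [1.5,-3.7,0.2],"delta_rot": [0,0,3],"hand": 8.7},{"delta_pos": [1.5,-3.7,0.2],"delta_rot": [0,0,3],"hand": 8.7},{"delta_pos": [1.5,-3.7,0.2],"delta_rot": [0,0,3],"hand": 8.7},{"delta_pos": [1.5,-3.7,0.2],"delta_rot": [0,0,3],"hand": 8.7},{"delta_pos": [1.5,-3.7,0.2],"delta_rot": [0,0,3],"hand": 8.7}])

```text
t: 1.15
eef_pos: [0.4461, 0.235, 0.2687]
ee_rot: [-3.141, -0.0, 0.072]
force: [0.5, 0.6, 0.8]
width: 0.0872
```

Request:
move_arm(rows=[{"delta_pos": [1.4,-3.7,0.2],"delta_rot": [0,0,3],"hand": 8.7},{"delta_pos": [1.4,-3.7,0.2],"delta_rot": [0,0,3],"hand": 8.7},{"delta_pos": [1.4,-3.7,0.2],"delta_rot": [0,0,3],"hand": 8.7},{"delta_pos": [1.4,-3.7,0.2],"delta_rot": [0,0,3],"hand": 8.7},{"delta_pos": [1.4,-3.7,0.2],"delta_rot": [0,0,3],"hand": 8.7},{"delta_pos": [1.4,-3.7,0.2],"delta_rot": [0,0,0.5],"hand": 8.7},{"delta_pos": [0,0,0],"delta_rot": [0,0,0],"hand": 8.7},{"delta_pos": [0,0,0],"delta_rot": [0,0,0],"hand": 8.7},{"delta_pos": [0,0,0],"delta_rot": [0,0,0],"hand": 8.7},{"delta_pos": [0,0,0],"delta_rot": [0,0,0],"hand": 8.7}])

```text
t: 2.15
eef_pos: [0.5296, 0.0155, 0.2806]
ee_rot: [-3.141, -0.0, 0.342]
force: [0.8, 0.7, -0.3]
width: 0.0869
```

```bash
python3 - <<'E'
from h import *
s=get_state(); im=grab_frame("wrist"); cv2.imwrite("pics/c_wrist.png",im); np.save("Tc.npy",tool(s))
print(s["t"],s["eef_pos"],np.degrees(s["ee_rot"]),np.degrees(s["q"]))
E
```

```text
2.15 [0.52964371 0.01554521 0.28055744] [-1.79991209e+02 -2.29799632e-03  1.95693234e+01] [ 2.28964338e+01  5.64303415e+00 -1.46593119e+01 -9.21537744e-03
 -6.96948499e+01  8.66760875e+01]
```

View pics/c_wrist.png

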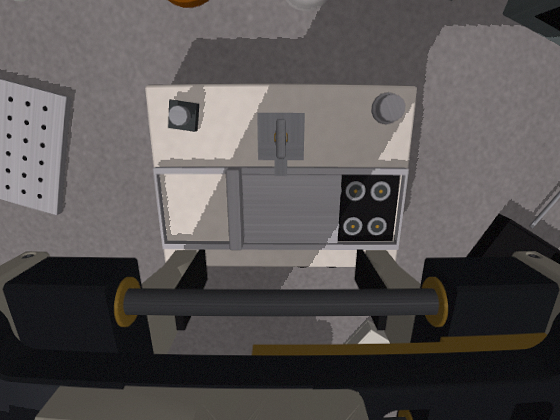

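```bash
python3 - <<'E'
import cv2
im=cv2.imread("pics/c_wrist.png")
cv2.imwrite("pics/d.png",cv2.resize(im[80:180,220:340],None,fx=6,fy=6,interpolation=cv2.INTER_CUBIC))
cv2.imwrite("pics/d2.png",cv2.resize(im[80:260,140:420],None,fx=2.8,fy=2.8,interpolation=cv2.INTER_CUBIC))
E
```

```text
(no output)
```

View pics/d.png

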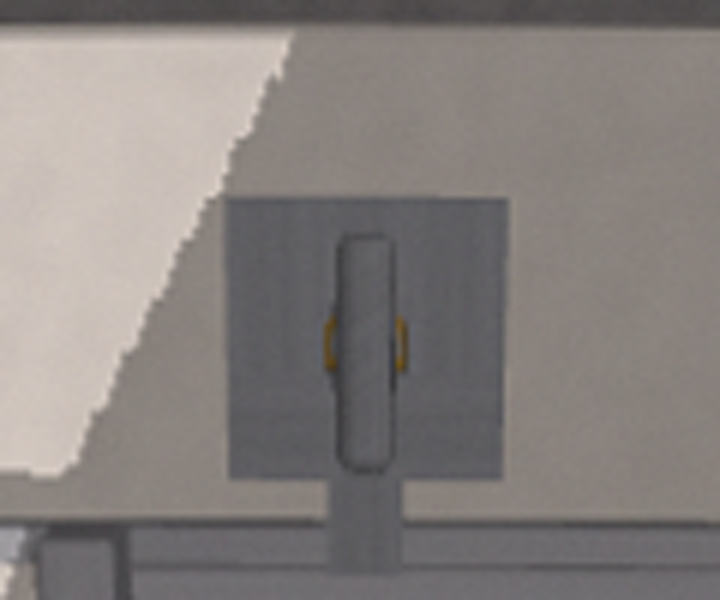

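View pics/d2.png

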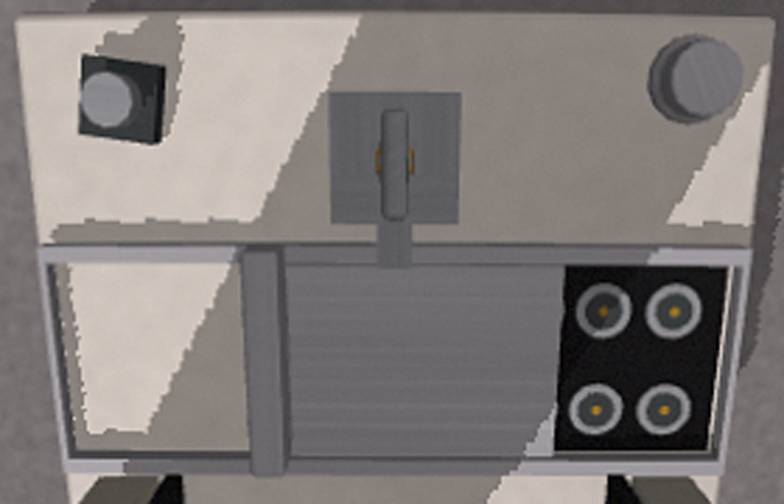

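```bash
python3 - <<'E'
from h import *
T=np.load("Tc.npy");q=lambda x,y,f,ox,oy:((x+.5)/f-.5+ox,(y+.5)/f-.5+oy)
P=np.array([onz("wrist",q(x,y,6,220,80),.098,T)[:2] for x,y in [(225,198),(508,198),(503,478),(229,480)]])
c=P.mean(0); print("plate ctr",c,"sides",np.linalg.norm(np.roll(P,-1,0)-P,axis=1)*1e3)
e=(P[0]-P[1])+(P[3]-P[2]); th=np.arctan2(e[1],e[0])-np.pi/2
e=(P[0]-P[3])+(P[1]-P[2]); th2=np.arctan2(e[1],e[0]); print(np.degrees([th,th2]))
D=np.array([onz("wrist",q(x,y,2.8,140,80),.07,T)[:2] for x,y in [(17,17),(775,17)]])
e=D[0]-D[1];t3=np.arctan2(e[1],e[0])-np.pi/2;print("deck edge len",np.linalg.norm(e),np.degrees(t3),"mid",D.mean(0))
R=np.array([[np.cos(t3),-np.sin(t3)],[np.sin(t3),np.cos(t3)]])
print("console ctr from lock",c-R@[.055,0],"from edge",D.mean(0)-R@[.11,0])
B=np.array([onz("wrist",q(x,y,6,220,80),.139,T)[:2] for x,y in [(366,234),(366,472)]]);print("bow top",B,B.mean(0),np.linalg.norm(B[0]-B[1]))
for x,y in [(245,250),(282,250),(252,474),(288,474)]:
    p=onz("wrist",q(x,y,2.8,140,80),.106,T)[:2]; print("rib",(R.T@(p-c)*1e3+[55,0]).round(1))
E
```

```text
plate ctr [0.58938165 0.0366561 ] sides [47.80102714 47.19504432 48.2055986  47.54254208]
[19.7691177  19.45451583]
deck edge len 0.29541119093169227 19.569006960528473 mid [0.64025274 0.05410965]
console ctr from lock [0.53755852 0.01823429] from edge [0.53660647 0.01726603]
bow top [[0.60601304 0.04262981]
 [0.57295408 0.03088327]] [0.58948356 0.03675654] 0.035083845506995386
rib [22.5 55.6]
rib [22.5 41.8]
rib [-68.   57.5]
rib [-67.9  43. ]
```

The lock, bow and deck edge agree: lock at (0.589, 0.037), yaw 19.6°, rib about 68 mm open. Next is the descent onto the bow.

Request:
move_arm(rows=[{"delta_pos": [1.2,0.42,0],"delta_rot": [0,0,0],"hand": 5},{"delta_pos": [1.2,0.42,0],"delta_rot": [0,0,0],"hand": 5},{"delta_pos": [1.2,0.42,-1],"delta_rot": [0,0,0],"hand": 5},{"delta_pos": [1.2,0.42,-2],"delta_rot": [0,0,0],"hand": 5},{"delta_pos": [1.18,0.44,-2],"delta_rot": [0,0,0],"hand": 5},{"delta_pos": [0,0,-3],"delta_rot": [0,0,0],"hand": 5},{"delta_pos": [0,0,-2.5],"delta_rot": [0,0,0],"hand": 5},{"delta_pos": [0,0,0],"delta_rot": [0,0,0],"hand": 5},{"delta_pos": [0,0,0],"delta_rot": [0,0,0],"hand": 5},{"delta_pos": [0,0,0],"delta_rot": [0,0,0],"hand": 5}])

```text
t: 3.2
eef_pos: [0.5909, 0.0362, 0.1768]
ee_rot: [3.141, -0.002, 0.341]
force: [-0.4, 0.7, -0.2]
width: 0.0504
```

```bash
python3 - <<'E'
from h import *
s=get_state(); im=grab_frame("wrist"); cv2.imwrite("pics/e.png",im)
print(s["t"],s["eef_pos"],np.degrees(s["ee_rot"]),s["width"])
E
```

```text
3.2 [0.59085505 0.03619179 0.17680648] [ 1.79976617e+02 -1.06717358e-01  1.95219251e+01] 0.05036763950922312
```

View pics/e.png

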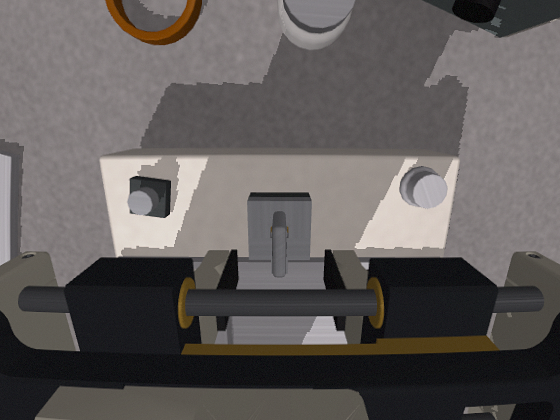

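The bow is centred between the fingers at column 280. I go down and grip.

Request:
move_arm(rows=[{"delta_pos": [-0.1,0.05,-1.5],"delta_rot": [0,0,0],"hand": 5},{"delta_pos": [0,0,-1.5],"delta_rot": [0,0,0],"hand": 5},{"delta_pos": [0,0,-1.4],"delta_rot": [0,0,0],"hand": 5},{"delta_pos": [0,0,0],"delta_rot": [0,0,0],"hand": 5},{"delta_pos": [0,0,0],"delta_rot": [0,0,0],"hand": 2},{"delta_pos": [0,0,0],"delta_rot": [0,0,0],"hand": 0},{"delta_pos": [0,0,0],"delta_rot": [0,0,0],"hand": 0},{"delta_pos": [0,0,0],"delta_rot": [0,0,0],"hand": 0},{"delta_pos": [0,0,0],"delta_rot": [0,0,0],"hand": 0},{"delta_pos": [0,0,0],"delta_rot": [0,0,0],"hand": 0}], force=30)

```text
t: 4.25
eef_pos: [0.5888, 0.0363, 0.1317]
ee_rot: [3.142, -0.0, 0.34]
force: [0.4, -1.2, 1.5]
width: 0.0087
```

Request:
move_arm(rows=[{"delta_pos": [0,0,0],"delta_rot": [0,0,-5],"hand": 0},{"delta_pos": [0,0,0],"delta_rot": [0,0,-7],"hand": 0},{"delta_pos": [0,0,0],"delta_rot": [0,0,-7],"hand": 0},{"delta_pos": [0,0,0],"delta_rot": [0,0,-7],"hand": 0},{"delta_pos": [0,0,0],"delta_rot": [0,0,-7],"hand": 0},{"delta_pos": [0,0,0],"delta_rot": [0,0,-7],"hand": 0},{"delta_pos": [0,0,0],"delta_rot": [0,0,-7],"hand": 0},{"delta_pos": [0,0,0],"delta_rot": [0,0,-7],"hand": 0},{"delta_pos": [0,0,0],"delta_rot": [0,0,-6],"hand": 0},{"delta_pos": [0,0,0],"delta_rot": [0,0,-3],"hand": 0}])

```text
t: 5.25
eef_pos: [0.5884, 0.037, 0.1317]
ee_rot: [-3.141, 0.001, -0.763]
force: [-2.7, 4.6, 3.2]
width: 0.0088
```

Request:
move_arm(rows=[{"delta_pos": [0,0,0],"delta_rot": [0,0,-2],"hand": 0},{"delta_pos": [0,0,0],"delta_rot": [0,0,-2],"hand": 0},{"delta_pos": [0,0,0],"delta_rot": [0,0,-2],"hand": 0},{"delta_pos": [0,0,0],"delta_rot": [0,0,-1],"hand": 0},{"delta_pos": [0,0,0],"delta_rot": [0,0,0],"hand": 0},{"delta_pos": [0,0,0],"delta_rot": [0,0,0],"hand": 0},{"delta_pos": [0,0,0],"delta_rot": [0,0,0],"hand": 0},{"delta_pos": [0,0,0],"delta_rot": [0,0,0],"hand": 0},{"delta_pos": [0,0,0],"delta_rot": [0,0,0],"hand": 0},{"delta_pos": [0,0,0],"delta_rot": [0,0,0],"hand": 0}])

```text
t: 6.25
eef_pos: [0.5885, 0.0371, 0.1317]
ee_rot: [-3.141, 0.001, -0.881]
force: [-2.7, 4.3, 2.2]
width: 0.0086
```

```bash
python3 - <<'E'
from h import *
s=get_state(); print(s["t"],s["eef_pos"],np.degrees(s["ee_rot"]),s["width"],s["force"],s["moment"])
E
```

```text
6.25 [0.58845203 0.03714075 0.13170439] [-1.79972980e+02  5.05173519e-02 -5.04873330e+01] 0.008569301672883124 [-2.70648517  4.31898044  2.21147985] [1.86123606 1.11831662 0.05345102]
```

Request:
move_arm(rows=[{"delta_pos": [0,0,0],"delta_rot": [0,0,-2],"hand": 0},{"delta_pos": [0,0,0],"delta_rot": [0,0,-2],"hand": 0},{"delta_pos": [0,0,0],"delta_rot": [0,0,0],"hand": 0},{"delta_pos": [0,0,0],"delta_rot": [0,0,0],"hand": 0},{"delta_pos": [0,0,0],"delta_rot": [0,0,0],"hand": 0},{"delta_pos": [0,0,0],"delta_rot": [0,0,0],"hand": 0},{"delta_pos": [0,0,0],"delta_rot": [0,0,0],"hand": 0},{"delta_pos": [0,0,0],"delta_rot": [0,0,0],"hand": 0},{"delta_pos": [0,0,0],"delta_rot": [0,0,0],"hand": 0},{"delta_pos": [0,0,0],"delta_rot": [0,0,0],"hand": 0}])

```text
t: 7.25
eef_pos: [0.5885, 0.0372, 0.1317]
ee_rot: [-3.141, 0.001, -0.951]
force: [-1.8, 5.2, 2.8]
width: 0.0085
```

```bash
python3 - <<'E'
from h import *
s=get_state(); print(s["t"],s["eef_pos"],np.degrees(s["ee_rot"]),s["width"],s["force"],s["moment"])
E
```

```text
7.25 [0.58853982 0.03721214 0.13174062] [-1.79961042e+02  5.14818246e-02 -5.44895919e+01] 0.00851735922599331 [-1.78947161  5.23306875  2.84574315] [2.02103048 1.12652511 0.02452772]
```

Request:
move_arm(rows=[{"delta_pos": [0,0,0],"delta_rot": [0,0,0],"hand": 4},{"delta_pos": [0,0,0],"delta_rot": [0,0,0],"hand": 4},{"delta_pos": [0,0,0],"delta_rot": [0,0,0],"hand": 4},{"delta_pos": [0,0,0],"delta_rot": [0,0,0],"hand": 4},{"delta_pos": [0,0,1],"delta_rot": [0,0,0],"hand": 4},{"delta_pos": [0,0,2],"delta_rot": [0,0,0],"hand": 4},{"delta_pos": [-0.5,0,3],"delta_rot": [0,0,0],"hand": 4},{"delta_pos": [-1.5,0,3],"delta_rot": [0,0,0],"hand": 4},{"delta_pos": [-2,0,3],"delta_rot": [0,0,0],"hand": 4},{"delta_pos": [-2,0,2],"delta_rot": [0,0,0],"hand": 4}])

```text
t: 8.25
eef_pos: [0.5287, 0.0362, 0.2745]
ee_rot: [-3.139, -0.001, -0.951]
force: [0.2, 0.4, 0.2]
width: 0.0398
```

Request:
move_arm(rows=[{"delta_pos": [0,0,0],"delta_rot": [0,0,8.2],"hand": 0},{"delta_pos": [0,0,0],"delta_rot": [0,0,8.2],"hand": 0},{"delta_pos": [0,0,0],"delta_rot": [0,0,8.2],"hand": 0},{"delta_pos": [0,0,0],"delta_rot": [0,0,8.2],"hand": 0},{"delta_pos": [0,0,0],"delta_rot": [0,0,8.2],"hand": 0},{"delta_pos": [0,0,0],"delta_rot": [0,0,8.2],"hand": 0},{"delta_pos": [0,0,0],"delta_rot": [0,0,8.2],"hand": 0},{"delta_pos": [0,0,0],"delta_rot": [0,0,8.2],"hand": 0},{"delta_pos": [0,0,0],"delta_rot": [0,0,8.4],"hand": 0},{"delta_pos": [0,0,0],"delta_rot": [0,0,0],"hand": 0}])

```text
t: 9.25
eef_pos: [0.5287, 0.0363, 0.2723]
ee_rot: [3.142, -0.001, 0.343]
force: [-0.2, 0.3, 0.4]
width: 0.0005
```

```bash
python3 - <<'E'
from h import *
s=get_state(); im=grab_frame("wrist"); cv2.imwrite("pics/f.png",im);np.save("Tf.npy",tool(s))
print(s["t"],s["eef_pos"],np.degrees(s["ee_rot"]),s["width"])
E
```

```text
9.25 [0.52870974 0.0362701  0.27232843] [ 1.79997151e+02 -4.00664759e-02  1.96268455e+01] 0.0005074013285440199
```

View pics/f.png

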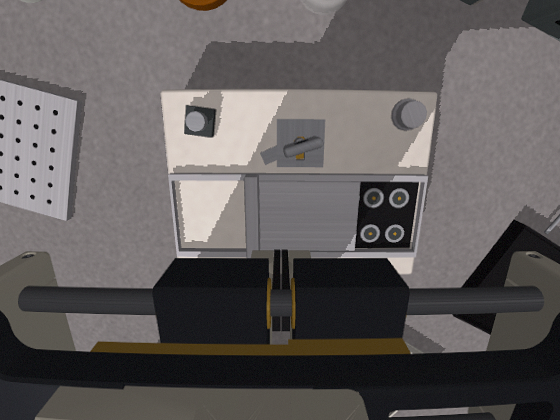

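Request:
move_arm(rows=[{"delta_pos": [-1.5,2.1,0],"delta_rot": [0,0,0],"hand": 0},{"delta_pos": [-1.5,2.1,-1],"delta_rot": [0,0,0],"hand": 0},{"delta_pos": [-1.6,2.1,-2],"delta_rot": [0,0,0],"hand": 0},{"delta_pos": [0,0,-3],"delta_rot": [0,0,0],"hand": 0},{"delta_pos": [0,0,-3],"delta_rot": [0,0,0],"hand": 0},{"delta_pos": [0,0,-3],"delta_rot": [0,0,0],"hand": 0},{"delta_pos": [0,0,-2],"delta_rot": [0,0,0],"hand": 0},{"delta_pos": [0,0,-2],"delta_rot": [0,0,0],"hand": 0},{"delta_pos": [0,0,0],"delta_rot": [0,0,0],"hand": 0},{"delta_pos": [0,0,0],"delta_rot": [0,0,0],"hand": 0}])

```text
t: 10.3
eef_pos: [0.483, 0.0994, 0.1121]
ee_rot: [3.141, 0.0, 0.338]
force: [1.2, 0.7, 0.6]
width: 0.0005
```

```bash
python3 - <<'E'
from h import *
s=get_state(); im=grab_frame("side"); cv2.imwrite("pics/g.png",cv2.resize(im[100:250,170:350],None,fx=4,fy=4))
print(s["t"],s["eef_pos"],np.degrees(s["ee_rot"]),s["width"],s["force"])
E
```

```text
10.3 [0.482979   0.09937604 0.11207661] [1.79976978e+02 1.35978590e-02 1.93747963e+01] 0.0004515793494221503 [1.19703247 0.71783746 0.64330446]
```

View pics/g.png

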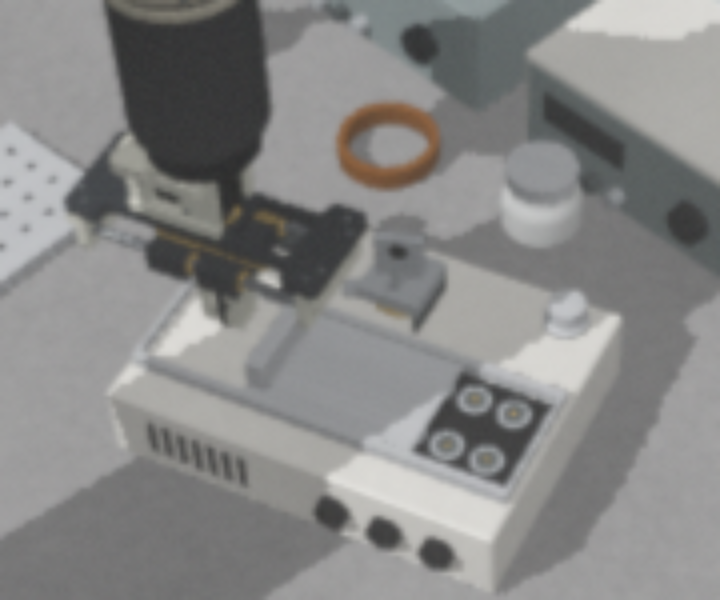

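Request:
move_arm(rows=[{"delta_pos": [0.3,-0.85,0],"delta_rot": [0,0,0],"hand": 0},{"delta_pos": [0.3,-0.85,0],"delta_rot": [0,0,0],"hand": 0},{"delta_pos": [0.3,-0.85,0],"delta_rot": [0,0,0],"hand": 0},{"delta_pos": [0.3,-0.85,0],"delta_rot": [0,0,0],"hand": 0},{"delta_pos": [0.3,-0.85,0],"delta_rot": [0,0,0],"hand": 0},{"delta_pos": [0.3,-0.85,0],"delta_rot": [0,0,0],"hand": 0},{"delta_pos": [0.3,-0.85,0],"delta_rot": [0,0,0],"hand": 0},{"delta_pos": [0.3,-0.85,0],"delta_rot": [0,0,0],"hand": 0},{"delta_pos": [0.3,-0.85,0],"delta_rot": [0,0,0],"hand": 0},{"delta_pos": [0,0,0],"delta_rot": [0,0,0],"hand": 0}])

```text
t: 11.35
eef_pos: [0.5095, 0.0215, 0.1112]
ee_rot: [3.141, 0.001, 0.339]
force: [-0.2, -0.7, 0.2]
width: 0.0008
```

```bash
python3 - <<'E'
from h import *
s=get_state(); im=grab_frame("wrist"); cv2.imwrite("pics/i.png",im);np.save("Ti.npy",tool(s))
im=grab_frame("side"); cv2.imwrite("pics/j.png",cv2.resize(im[100:250,170:350],None,fx=4,fy=4))
print(s["t"],s["eef_pos"],np.degrees(s["ee_rot"]),s["width"],s["force"])
E
```

```text
11.35 [0.50954743 0.02152477 0.11123718] [1.79978893e+02 7.63775405e-02 1.94366129e+01] 0.0007502117046836794 [-0.18228388 -0.71457174  0.22018348]
```

View pics/i.png

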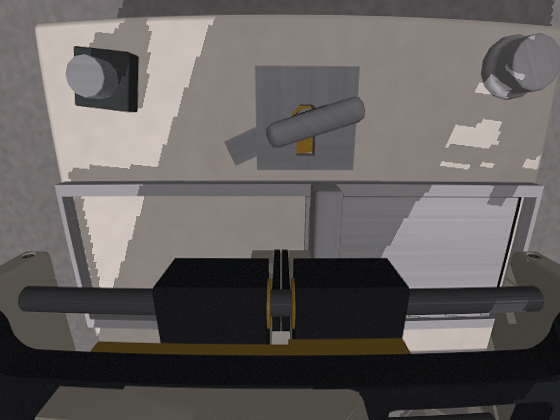

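View pics/j.png

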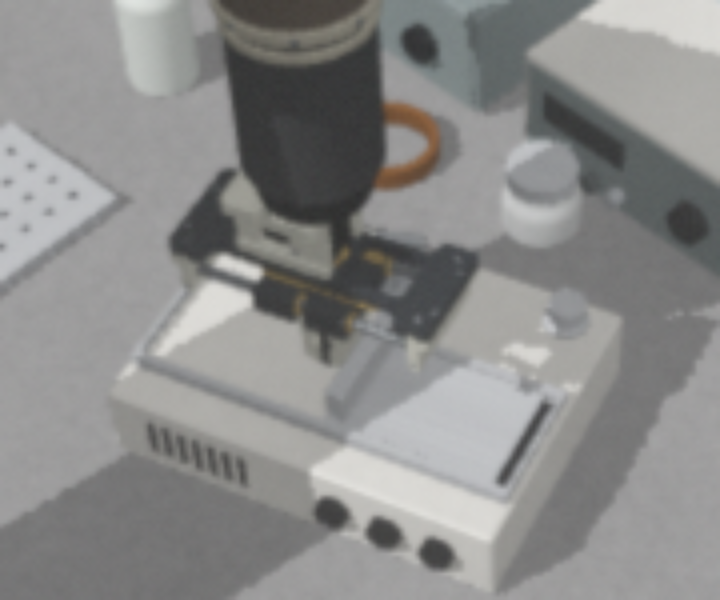

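Request:
move_arm(rows=[{"delta_pos": [0.07,-0.19,0],"delta_rot": [0,0,0],"hand": 0},{"delta_pos": [0.07,-0.19,0],"delta_rot": [0,0,0],"hand": 0},{"delta_pos": [0.07,-0.19,0],"delta_rot": [0,0,0],"hand": 0},{"delta_pos": [0.07,-0.19,0],"delta_rot": [0,0,0],"hand": 0},{"delta_pos": [0,0,0],"delta_rot": [0,0,0],"hand": 0},{"delta_pos": [0,0,0],"delta_rot": [0,0,0],"hand": 0},{"delta_pos": [0,0,0],"delta_rot": [0,0,0],"hand": 0},{"delta_pos": [0,0,0],"delta_rot": [0,0,0],"hand": 0},{"delta_pos": [0,0,0],"delta_rot": [0,0,0],"hand": 0},{"delta_pos": [0,0,0],"delta_rot": [0,0,0],"hand": 0}])

```text
t: 12.45
eef_pos: [0.5128, 0.0153, 0.1117]
ee_rot: [3.141, -0.001, 0.34]
force: [-0.3, 1.4, -0.8]
width: 0.0004
```

Request:
move_arm(rows=[{"delta_pos": [0.05,-0.14,0],"delta_rot": [0,0,0],"hand": 0},{"delta_pos": [0.05,-0.14,0],"delta_rot": [0,0,0],"hand": 0},{"delta_pos": [0,0,0],"delta_rot": [0,0,0],"hand": 0},{"delta_pos": [0,0,0],"delta_rot": [0,0,0],"hand": 0},{"delta_pos": [0,0,0],"delta_rot": [0,0,0],"hand": 0},{"delta_pos": [0,0,0],"delta_rot": [0,0,0],"hand": 0},{"delta_pos": [0,0,0],"delta_rot": [0,0,0],"hand": 0},{"delta_pos": [0,0,0],"delta_rot": [0,0,0],"hand": 0},{"delta_pos": [0,0,0],"delta_rot": [0,0,0],"hand": 0},{"delta_pos": [0,0,0],"delta_rot": [0,0,0],"hand": 0}])

```text
t: 13.45
eef_pos: [0.513, 0.0149, 0.1117]
ee_rot: [-3.138, -0.001, 0.34]
force: [-9.8, 17.6, 5.8]
width: 0.0004
```

The force jumped to 20 N, which looks like the shutter's stop. I back off, lift and check.

Request:
move_arm(rows=[{"delta_pos": [-0.3,0.85,0],"delta_rot": [0,0,0],"hand": 0},{"delta_pos": [-0.3,0.85,0],"delta_rot": [0,0,0],"hand": 0},{"delta_pos": [0,0,3],"delta_rot": [0,0,0],"hand": 0},{"delta_pos": [0,0,4],"delta_rot": [0,0,0],"hand": 0},{"delta_pos": [0.6,0,4],"delta_rot": [0,0,0],"hand": 0},{"delta_pos": [1,0,4],"delta_rot": [0,0,0],"hand": 0},{"delta_pos": [1,0,1],"delta_rot": [0,0,0],"hand": 3},{"delta_pos": [0,0,0],"delta_rot": [0,0,0],"hand": 3},{"delta_pos": [0,0,0],"delta_rot": [0,0,0],"hand": 3},{"delta_pos": [0,0,0],"delta_rot": [0,0,0],"hand": 3}])

```text
t: 14.45
eef_pos: [0.5325, 0.0293, 0.2702]
ee_rot: [-3.142, 0.002, 0.34]
force: [-1.0, 0.3, -0.1]
width: 0.0263
```

```bash
python3 - <<'E'
from h import *
s=get_state(); im=grab_frame("wrist");T=tool(s);np.save("Tk.npy",T);cv2.imwrite("pics/k0.png",im)
cv2.imwrite("pics/k.png",cv2.resize(im[60:260,150:430],None,fx=2.8,fy=2.8,interpolation=cv2.INTER_CUBIC))
print(s["t"],s["eef_pos"],np.degrees(s["ee_rot"]),s["width"],s["force"])
c=np.array([.5894,.0367]);t=np.radians(19.6);R=np.array([[np.cos(t),-np.sin(t)],[np.sin(t),np.cos(t)]])
W=lambda x,y,z:[*(c+R@[x-.055,y]),z]
print(((proj("wrist",[W(.022,-.011,.106),W(.022,-.025,.106),W(-.024,-.018,.106),W(.055,0,.139)],T)-[150,60])*2.8).round())
E
```

```text
14.45 [0.53246356 0.02926173 0.27016819] [-1.79996244e+02  1.41436614e-01  1.94914635e+01] 0.026279728273271862 [-0.99219131  0.34323504 -0.08307616]
[[429. 330.]
 [468. 330.]
 [445. 450.]
 [404. 245.]]
```

View pics/k.png

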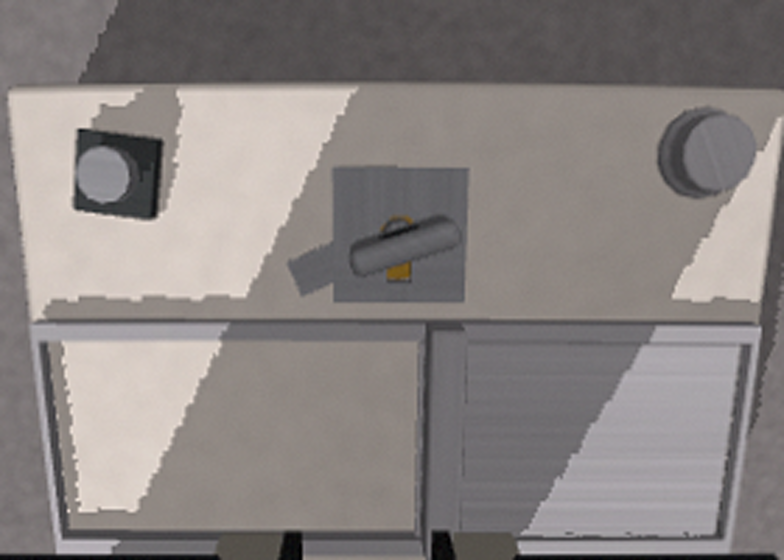

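The rib is at columns 428–465, against 429–468 predicted for closed. The key bow is still turned about 72°. Now I regrip it at that angle.

Request:
move_arm(rows=[{"delta_pos": [1,0.1,0],"delta_rot": [0,0,-8.1],"hand": 3.4},{"delta_pos": [1,0.1,0],"delta_rot": [0,0,-8.1],"hand": 3.4},{"delta_pos": [1,0.1,0],"delta_rot": [0,0,-8.1],"hand": 3.4},{"delta_pos": [1,0.1,0],"delta_rot": [0,0,-8.1],"hand": 3.4},{"delta_pos": [1,0.1,-1],"delta_rot": [0,0,-8.1],"hand": 3.4},{"delta_pos": [0.6,0.1,-2],"delta_rot": [0,0,-8.1],"hand": 3.4},{"delta_pos": [0,0.1,-2],"delta_rot": [0,0,-8.1],"hand": 3.4},{"delta_pos": [0,0.1,-2],"delta_rot": [0,0,-8.1],"hand": 3.4},{"delta_pos": [0,0,-2],"delta_rot": [0,0,-8.1],"hand": 3.4},{"delta_pos": [0,0,0],"delta_rot": [0,0,0],"hand": 3.4}])

```text
t: 15.5
eef_pos: [0.5871, 0.0369, 0.1779]
ee_rot: [3.135, 0.002, -0.935]
force: [-0.5, -0.2, 0.3]
width: 0.0339
```

```bash
python3 - <<'E'
from h import *
s=get_state(); im=grab_frame("wrist");cv2.imwrite("pics/l.png",im)
print(s["t"],s["eef_pos"],np.degrees(s["ee_rot"]),s["width"],s["force"])
E
```

```text
15.5 [0.58713454 0.03694    0.1779128 ] [ 1.79638861e+02  1.37096021e-01 -5.35467850e+01] 0.03389765033165101 [-0.4883633  -0.24924115  0.32369881]
```

View pics/l.png

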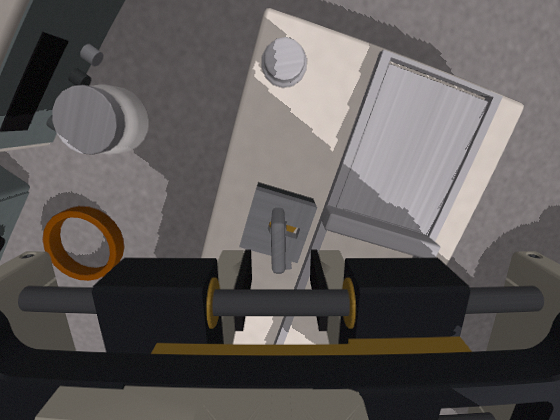

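Request:
move_arm(rows=[{"delta_pos": [0.1,0,-1.5],"delta_rot": [0,0,0],"hand": 3.4},{"delta_pos": [0,0,-1.5],"delta_rot": [0,0,0],"hand": 3.4},{"delta_pos": [0,0,-1.5],"delta_rot": [0,0,0],"hand": 3.4},{"delta_pos": [0,0,0],"delta_rot": [0,0,0],"hand": 3.4},{"delta_pos": [0,0,0],"delta_rot": [0,0,0],"hand": 1.5},{"delta_pos": [0,0,0],"delta_rot": [0,0,0],"hand": 0},{"delta_pos": [0,0,0],"delta_rot": [0,0,0],"hand": 0},{"delta_pos": [0,0,0],"delta_rot": [0,0,0],"hand": 0},{"delta_pos": [0,0,0],"delta_rot": [0,0,0],"hand": 0},{"delta_pos": [0,0,0],"delta_rot": [0,0,0],"hand": 0}], force=30)

```text
t: 16.55
eef_pos: [0.5901, 0.037, 0.1372]
ee_rot: [3.141, -0.0, -0.932]
force: [-4.3, -2.2, 6.7]
width: 0.0089
```

Request:
move_arm(rows=[{"delta_pos": [0,0,0],"delta_rot": [0,0,5],"hand": 0},{"delta_pos": [0,0,0],"delta_rot": [0,0,7],"hand": 0},{"delta_pos": [0,0,0],"delta_rot": [0,0,7],"hand": 0},{"delta_pos": [0,0,0],"delta_rot": [0,0,7],"hand": 0},{"delta_pos": [0,0,0],"delta_rot": [0,0,7],"hand": 0},{"delta_pos": [0,0,0],"delta_rot": [0,0,7],"hand": 0},{"delta_pos": [0,0,0],"delta_rot": [0,0,7],"hand": 0},{"delta_pos": [0,0,0],"delta_rot": [0,0,7],"hand": 0},{"delta_pos": [0,0,0],"delta_rot": [0,0,7],"hand": 0},{"delta_pos": [0,0,0],"delta_rot": [0,0,4],"hand": 0}])

```text
t: 17.55
eef_pos: [0.5906, 0.038, 0.1372]
ee_rot: [-3.141, -0.001, 0.207]
force: [-3.8, 2.5, 5.9]
width: 0.0088
```

Request:
move_arm(rows=[{"delta_pos": [0,0,0],"delta_rot": [0,0,3],"hand": 0},{"delta_pos": [0,0,0],"delta_rot": [0,0,3],"hand": 0},{"delta_pos": [0,0,0],"delta_rot": [0,0,2],"hand": 0},{"delta_pos": [0,0,0],"delta_rot": [0,0,2],"hand": 0},{"delta_pos": [0,0,0],"delta_rot": [0,0,1],"hand": 0},{"delta_pos": [0,0,0],"delta_rot": [0,0,0],"hand": 0},{"delta_pos": [0,0,0],"delta_rot": [0,0,0],"hand": 0},{"delta_pos": [0,0,0],"delta_rot": [0,0,0],"hand": 0},{"delta_pos": [0,0,0],"delta_rot": [0,0,0],"hand": 0},{"delta_pos": [0,0,0],"delta_rot": [0,0,0],"hand": 0}])

```text
t: 18.55
eef_pos: [0.5904, 0.038, 0.1372]
ee_rot: [-3.141, -0.001, 0.395]
force: [-3.9, 2.6, 6.1]
width: 0.0091
```

```bash
python3 - <<'E'
from h import *
s=get_state(); im=grab_frame("wrist");cv2.imwrite("pics/m.png",im)
print(s["t"],s["eef_pos"],np.degrees(s["ee_rot"]),s["width"],s["force"],s["moment"])
E
```

```text
18.55 [0.59037621 0.03799635 0.1371875 ] [-1.79962300e+02 -3.28215373e-02  2.26085562e+01] 0.009066738516096455 [-3.87880566  2.63719146  6.08668783] [ 1.00067118  1.54095044 -0.01858913]
```

View pics/m.png

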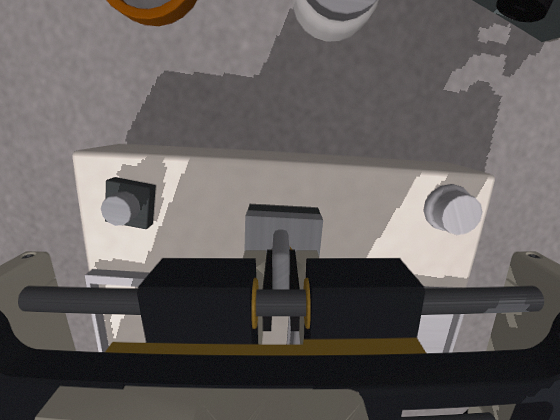

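Request:
move_arm(rows=[{"delta_pos": [0,0,0],"delta_rot": [0,0,-1],"hand": 0},{"delta_pos": [0,0,0],"delta_rot": [0,0,-1],"hand": 0},{"delta_pos": [0,0,0.3],"delta_rot": [0,0,0],"hand": 0},{"delta_pos": [0,0,0.3],"delta_rot": [0,0,0],"hand": 0},{"delta_pos": [0,0,0.4],"delta_rot": [0,0,0],"hand": 0},{"delta_pos": [0,0,0],"delta_rot": [0,0,0],"hand": 0},{"delta_pos": [0,0,0],"delta_rot": [0,0,0],"hand": 0},{"delta_pos": [0,0,0],"delta_rot": [0,0,0],"hand": 0},{"delta_pos": [0,0,0],"delta_rot": [0,0,0],"hand": 0},{"delta_pos": [0,0,0],"delta_rot": [0,0,0],"hand": 0}])

```text
t: 19.6
eef_pos: [0.5908, 0.0374, 0.1467]
ee_rot: [3.141, -0.0, 0.36]
force: [1.1, 0.4, 1.2]
width: 0.0083
```

```bash
python3 - <<'E'
from h import *
s=get_state(); im=grab_frame("side");cv2.imwrite("pics/n.png",cv2.resize(im[100:250,170:350],None,fx=4,fy=4))
print(s["t"],s["eef_pos"],np.degrees(s["ee_rot"]),s["width"],s["force"],s["moment"])
E
```

```text
19.6 [0.59077006 0.03741515 0.14674817] [ 1.79987370e+02 -2.76492060e-02  2.06054344e+01] 0.008332438018333417 [1.07073582 0.40782025 1.17084307] [-0.07142558 -0.26942067 -0.00680574]
```

View pics/n.png

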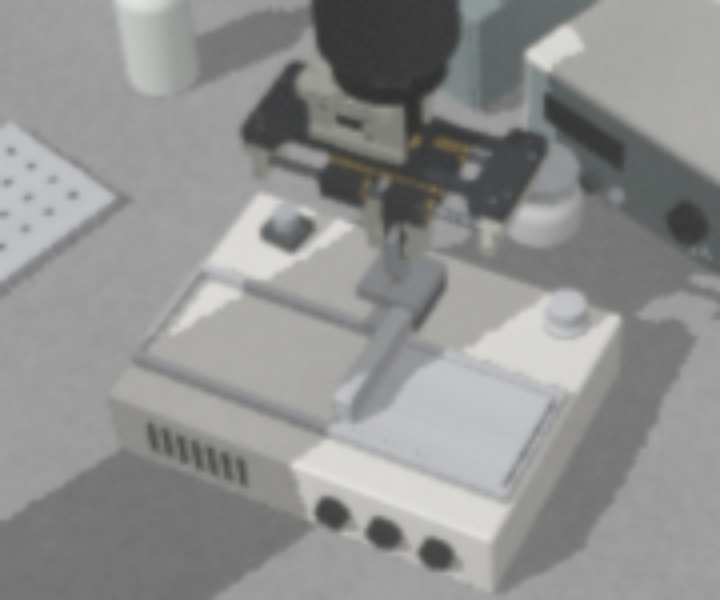

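Request:
move_arm(rows=[{"delta_pos": [0,0,0.5],"delta_rot": [0,0,0],"hand": 0},{"delta_pos": [0,0,0.5],"delta_rot": [0,0,0],"hand": 0},{"delta_pos": [0,0,0.5],"delta_rot": [0,0,0],"hand": 0},{"delta_pos": [0,0,0.5],"delta_rot": [0,0,0],"hand": 0},{"delta_pos": [0,0,1],"delta_rot": [0,0,0],"hand": 0},{"delta_pos": [0,0,2],"delta_rot": [0,0,0],"hand": 0},{"delta_pos": [0,0,2],"delta_rot": [0,0,0],"hand": 0},{"delta_pos": [0,0,2],"delta_rot": [0,0,0],"hand": 0},{"delta_pos": [0,0,0],"delta_rot": [0,0,0],"hand": 0},{"delta_pos": [0,0,0],"delta_rot": [0,0,0],"hand": 0}])

```text
t: 20.65
eef_pos: [0.5905, 0.0376, 0.2372]
ee_rot: [-3.141, -0.001, 0.359]
force: [-0.4, -0.3, -1.9]
width: 0.0085
```

```bash
python3 - <<'E'
from h import *
s=get_state(); im=grab_frame("wrist");np.save("To.npy",tool(s));cv2.imwrite("pics/o.png",im)
im=grab_frame("side");cv2.imwrite("pics/o2.png",cv2.resize(im[80:250,170:350],None,fx=3.5,fy=3.5))
print(s["t"],s["eef_pos"],np.degrees(s["ee_rot"]),s["width"],s["force"],s["moment"])
E
```

```text
20.65 [0.590541   0.03756762 0.2371729 ] [-1.79983710e+02 -7.25057996e-02  2.05938279e+01] 0.008484204614019775 [-0.38052765 -0.32607202 -1.94723565] [-0.09557867  0.00755533 -0.02619162]
```

View pics/o.png

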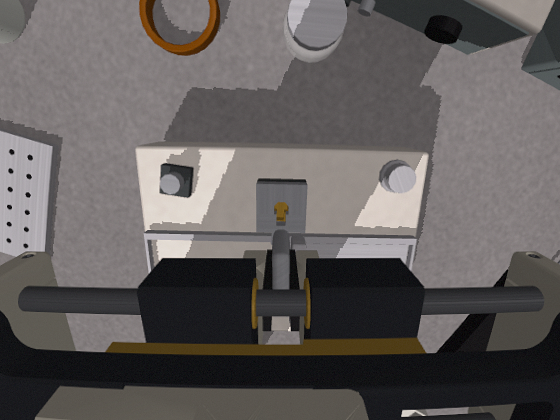

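View pics/o2.png

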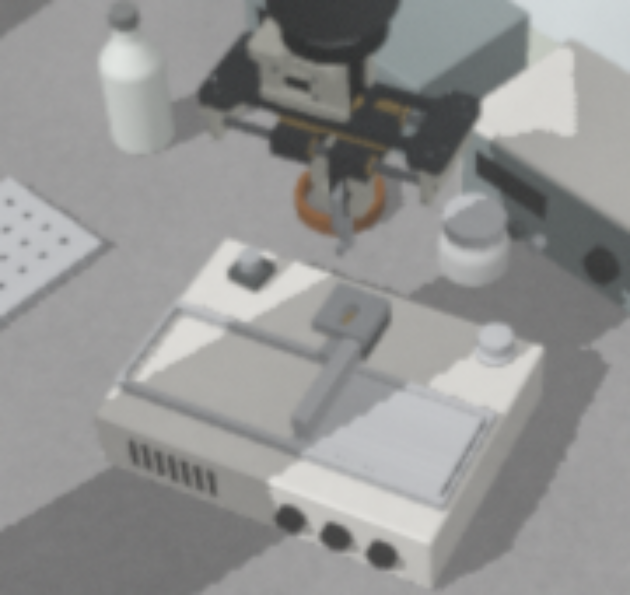

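The key is out: the keyway is empty and the lug is visible under the fingers. Now I carry it to the black tray.

Request:
move_arm(rows=[{"delta_pos": [-0.9,-4,0],"delta_rot": [0,0,0],"hand": 0},{"delta_pos": [-0.9,-4,0],"delta_rot": [0,0,0],"hand": 0},{"delta_pos": [-0.9,-4,0],"delta_rot": [0,0,0],"hand": 0},{"delta_pos": [-0.9,-4,0],"delta_rot": [0,0,0],"hand": 0},{"delta_pos": [-0.9,-4,0],"delta_rot": [0,0,0],"hand": 0},{"delta_pos": [-0.9,-4,0],"delta_rot": [0,0,0],"hand": 0},{"delta_pos": [-0.9,-4,0],"delta_rot": [0,0,0],"hand": 0},{"delta_pos": [-0.9,-4,0],"delta_rot": [0,0,0],"hand": 0},{"delta_pos": [-0.9,-4,0],"delta_rot": [0,0,0],"hand": 0},{"delta_pos": [-0.8,-3.7,0],"delta_rot": [0,0,0],"hand": 0}])

```text
t: 21.75
eef_pos: [0.5004, -0.3611, 0.2355]
ee_rot: [-3.14, 0.001, 0.359]
force: [1.6, 0.3, -0.7]
width: 0.0089
```

Request:
move_arm(rows=[{"delta_pos": [0,0,-2],"delta_rot": [0,0,0],"hand": 0},{"delta_pos": [0,0,-2],"delta_rot": [0,0,0],"hand": 0},{"delta_pos": [0,0,-2],"delta_rot": [0,0,0],"hand": 0},{"delta_pos": [0,0,-2],"delta_rot": [0,0,0],"hand": 0},{"delta_pos": [0,0,-2],"delta_rot": [0,0,0],"hand": 0},{"delta_pos": [0,0,0],"delta_rot": [0,0,0],"hand": 0},{"delta_pos": [0,0,0],"delta_rot": [0,0,0],"hand": 0},{"delta_pos": [0,0,0],"delta_rot": [0,0,0],"hand": 0},{"delta_pos": [0,0,0],"delta_rot": [0,0,0],"hand": 0},{"delta_pos": [0,0,0],"delta_rot": [0,0,0],"hand": 0}])

```text
t: 22.75
eef_pos: [0.5019, -0.3597, 0.1375]
ee_rot: [3.141, -0.001, 0.36]
force: [0.7, 0.3, -1.5]
width: 0.0087
```

```bash
python3 - <<'E'
from h import *
s=get_state(); im=grab_frame("side");cv2.imwrite("pics/p.png",im)
im=grab_frame("top");cv2.imwrite("pics/p2.png",cv2.resize(im[140:270,190:420],None,fx=3.4,fy=3.4,interpolation=cv2.INTER_CUBIC))
print(s["t"],s["eef_pos"],np.degrees(s["ee_rot"]),s["width"],s["force"])
E
```

```text
22.75 [ 0.50189482 -0.35966711  0.13749636] [ 1.79944642e+02 -6.43313980e-02  2.06041959e+01] 0.00873090259338352 [ 0.68433317  0.25057502 -1.54789528]
```

View pics/p.png

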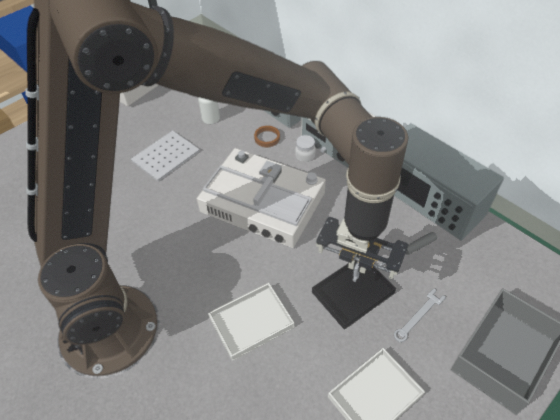

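View pics/p2.png

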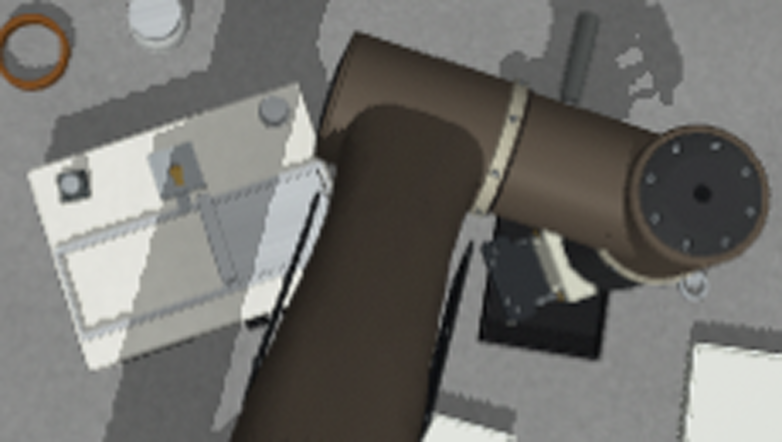

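The top view shows the cam at (182,203) pointing back to -x, just behind the rib. The key hangs over the tray, so I lower it and release.

Request:
move_arm(rows=[{"delta_pos": [0,0,-1.5],"delta_rot": [0,0,0],"hand": 0},{"delta_pos": [0,0,-1.5],"delta_rot": [0,0,0],"hand": 0},{"delta_pos": [0,0,-1.5],"delta_rot": [0,0,0],"hand": 0},{"delta_pos": [0,0,-1],"delta_rot": [0,0,0],"hand": 0},{"delta_pos": [0,0,-0.5],"delta_rot": [0,0,0],"hand": 0},{"delta_pos": [0,0,-0.4],"delta_rot": [0,0,0],"hand": 0},{"delta_pos": [0,0,0],"delta_rot": [0,0,0],"hand": 0},{"delta_pos": [0,0,0],"delta_rot": [0,0,0],"hand": 0},{"delta_pos": [0,0,0],"delta_rot": [0,0,0],"hand": 0},{"delta_pos": [0,0,0],"delta_rot": [0,0,0],"hand": 0}])

```text
t: 23.85
eef_pos: [0.5017, -0.3596, 0.073]
ee_rot: [3.141, -0.001, 0.36]
force: [-0.1, -0.2, -1.9]
width: 0.0088
```

```bash
python3 - <<'E'
from h import *
s=get_state(); im=grab_frame("side");cv2.imwrite("pics/r.png",cv2.resize(im[200:340,290:450],None,fx=4,fy=4))
print(s["t"],s["eef_pos"],s["width"],s["force"])
E
```

```text
23.85 [ 0.5017465  -0.35963564  0.07304208] 0.008775281581369568 [-0.07589364 -0.24029937 -1.89292556]
```

View pics/r.png

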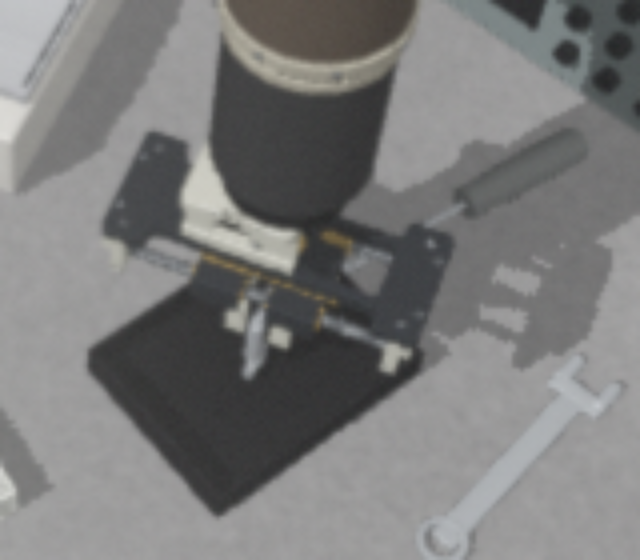

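Not on the floor yet (no contact force), so I lower a bit more.

Request:
move_arm(rows=[{"delta_pos": [0,0,-0.2],"delta_rot": [0,0,0],"hand": 0},{"delta_pos": [0,0,-0.1],"delta_rot": [0,0,0],"hand": 0},{"delta_pos": [0,0,-0.1],"delta_rot": [0,0,0],"hand": 0},{"delta_pos": [0,0,0],"delta_rot": [0,0,0],"hand": 0},{"delta_pos": [0,0,0],"delta_rot": [0,0,0],"hand": 0},{"delta_pos": [0,0,0],"delta_rot": [0,0,0],"hand": 0},{"delta_pos": [0,0,0],"delta_rot": [0,0,0],"hand": 0},{"delta_pos": [0,0,0],"delta_rot": [0,0,0],"hand": 0},{"delta_pos": [0,0,0],"delta_rot": [0,0,0],"hand": 0},{"delta_pos": [0,0,0],"delta_rot": [0,0,0],"hand": 0}])

```text
t: 24.9
eef_pos: [0.5016, -0.3596, 0.0686]
ee_rot: [3.142, -0.0, 0.36]
force: [0.1, -0.2, -1.6]
width: 0.0086
```

Request:
move_arm(rows=[{"delta_pos": [0,0,0],"delta_rot": [0,0,0],"hand": 1.2},{"delta_pos": [0,0,0],"delta_rot": [0,0,0],"hand": 2},{"delta_pos": [0,0,0],"delta_rot": [0,0,0],"hand": 4},{"delta_pos": [0,0,0],"delta_rot": [0,0,0],"hand": 6},{"delta_pos": [0,0,0],"delta_rot": [0,0,0],"hand": 6},{"delta_pos": [0,0,1],"delta_rot": [0,0,0],"hand": 6},{"delta_pos": [0,0,3],"delta_rot": [0,0,0],"hand": 6},{"delta_pos": [0,0,4],"delta_rot": [0,0,0],"hand": 6},{"delta_pos": [0,0,4],"delta_rot": [0,0,0],"hand": 6},{"delta_pos": [0,0,4],"delta_rot": [0,0,0],"hand": 6}])

```text
t: 25.9
eef_pos: [0.5013, -0.3595, 0.2311]
ee_rot: [3.141, -0.0, 0.36]
force: [1.0, -1.3, -0.2]
width: 0.0597
```

Request:
move_arm(rows=[{"delta_pos": [-2,0,1],"delta_rot": [0,0,0],"hand": 6},{"delta_pos": [-2,0,1],"delta_rot": [0,0,0],"hand": 6},{"delta_pos": [-1,0,0],"delta_rot": [0,0,0],"hand": 6},{"delta_pos": [0,0,0],"delta_rot": [0,0,0],"hand": 6},{"delta_pos": [0,0,0],"delta_rot": [0,0,0],"hand": 6},{"delta_pos": [0,0,0],"delta_rot": [0,0,0],"hand": 6},{"delta_pos": [0,0,0],"delta_rot": [0,0,0],"hand": 6},{"delta_pos": [0,0,0],"delta_rot": [0,0,0],"hand": 6},{"delta_pos": [0,0,0],"delta_rot": [0,0,0],"hand": 6},{"delta_pos": [0,0,0],"delta_rot": [0,0,0],"hand": 6}])

```text
t: 26.9
eef_pos: [0.4516, -0.3595, 0.2484]
ee_rot: [-3.141, 0.0, 0.36]
force: [-0.5, 0.8, -0.2]
width: 0.06
```

```bash
python3 - <<'E'
from h import *
s=get_state(); im=grab_frame("side");cv2.imwrite("pics/s.png",im)
cv2.imwrite("pics/s2.png",grab_frame("wrist"))
im=grab_frame("top");cv2.imwrite("pics/s3.png",cv2.resize(im[140:270,190:420],None,fx=3.4,fy=3.4,interpolation=cv2.INTER_CUBIC))
print(s["t"],s["eef_pos"],s["width"],s["force"])
E
```

```text
26.9 [ 0.4516315  -0.35952609  0.24837085] 0.06003718261618481 [-0.47511826  0.75989171 -0.20424935]
```

View pics/s.png

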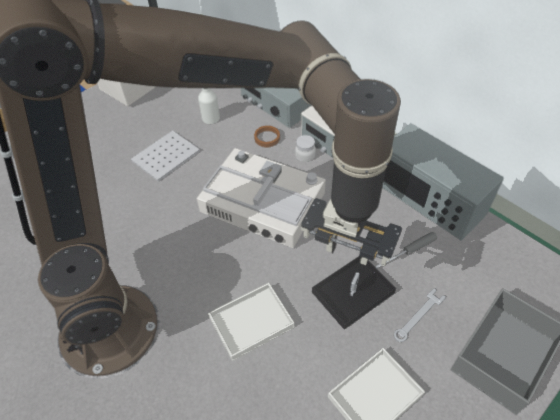

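View pics/s2.png

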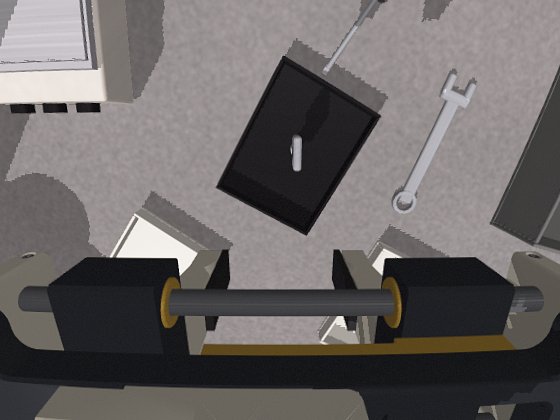

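View pics/s3.png

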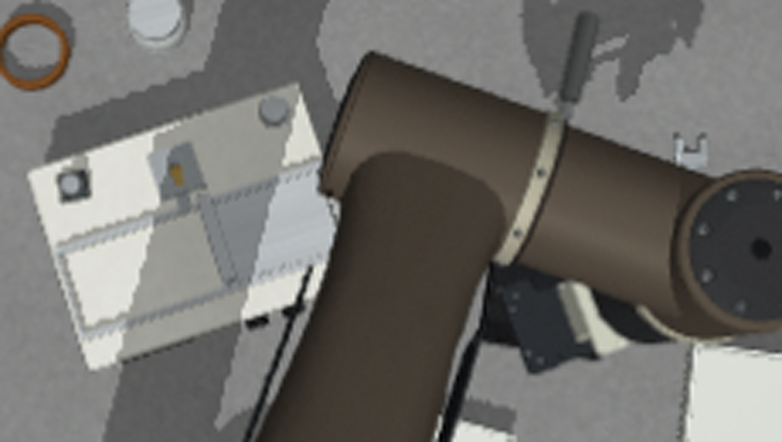

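The key stands upright in the middle of the black tray (wrist view (296,153)), the rib is at its closed position, the cam is behind it, and the arm is clear. I hand the job in.

```bash
python3 -c "
from station import *
print(job_done())"
```

```text
the job is handed in; nothing more can be done
None
```

The console is locked up and I handed the job in at about 27 s of the 72 s allowed; the station reports no verdict.

**What I did:** I turned the key about 74° clockwise to its stop and let go of it. I then pushed the shutter closed by its rib until the force rose to about 20 N at its stop. After that I gripped the key again at its turned angle, turned it back, drew it straight out and set it down in the black tray.

**Last checks:**
- **Shutter:** after the push the rib was within about 1 mm of its predicted closed position in the wrist view, and later views showed it in the same place.
- **Cam:** it points to console -x again, just behind the rib, in the top view.
- **Key:** it is standing upright near the middle of the tray; I lifted the open gripper clear of it.
- **Bystanders:** none was seen to have moved.

**What disagreed or was not measured:**
- The first console fits from the top and side cameras differed by about 6 mm, so I used a wrist-camera measurement instead.
- The side-view colour mask for the tray failed, so the tray position came from the top view alone.
- The second grip on the key sat about 4 mm higher than commanded, with about 6 N of upward force. It did no visible harm.
- The wrist moment showed no clear rise at the cylinder's stops, so I judged the cylinder's angle from the turn made and the pictures.

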